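Re-peg the drying cabinet's door stay to its wide hole

ROBOT

A 7-joint arm with a two-finger parallel gripper is mounted at the origin on a cart in front of the work surface, level with it; the furniture and walls round the work are solid. World frame = base frame: x ahead of the robot, y to its left, z up, the work surface at z = 0. Lengths are in m, angles in rad, forces in N, time in s.
With the tool pointing down it reaches from about 0.425 to 0.875 m from the base axis. Payload 4.7 kg.
Tool frame: the origin (TCP) lies midway between the tips of the shut fingers; the grasp point (between the pads) lies 19 mm behind it; z points along the fingers, y is the line along which they close (so a half turn about z gives the same grasp; the last joint's range is limited). The gripper opens to 87 mm and grips with 3 to 60 N. Pads are 19 mm wide; open, the fingers measure 117 mm over their backs; the gripper's body (75 mm by 190 mm) begins 51 mm behind the grasp point.
Start: joints at [1.266, 0.321, -0.07, 1.45, 0.023, 1.371, -0.057], TCP at [0.204, -0.617, 0.223] pointing down, gripper open.
Joint ranges: [-2.86, 2.86], [-0.3, 2.09], [-1.38, 1.24], [0.06, 2.45], [-1.56, 4.7], [0.09, 2.05], [-2.69, 2.69]. Speed limits (rad/s): [2.57, 2.57, 3.14, 3.14, 3.14, 3.14, 3.14].

INTERFACE

Orientations are given as a rotation vector (axis times angle).
In Python, from bench import ctrl, get_image, calibration gives the robot as it stands.
- The arm moves only by the tool apply_moves, never from a script. Its arguments are lists of equal length, an entry for each row: "dp": the shift along the tool's x, y, z in m, a list of three; "twist": the turn, a rotation vector about the tool's x, y, z in rad, a list of three; "fingers": the closure, from 0 (fully open) to 1 (shut). In form: {"dp": [[dx, dy, dz], ...], "twist": [[ax, ay, az], ...], "fingers": [fingers, ...]}. A call has 1 to 10 rows; each row shifts and turns the commanded pose from where the row before left it, along the tool's axes as they then stand; what a row does not reach is not made up. A row lasts 1/10 s, in which the tool goes at most 50 mm and 8.59 degrees, less where a joint would pass 70% of its speed; a pose out of reach is approached as far as the arm can. A call is refused whole if a number of a shift passes 0.05 or a number of a turn 0.15, either way. A call with a gripper value outside its range is refused whole. The fingers move at their own pace and stop on an object; "newtons" is the grip in N (left out, the last holds). Time passes only in rows, so rows that do not move let the fingers close. It gives the time, the measured TCP pose, the force, the opening and the grip force at its end, in the units of the state.
- ctrl.get_state(): the state, without advancing time (a new reading comes with each control period).
- get_image(name): name is "scene" or "side" or "wrist"; returns the picture (480x640x3 uint8, red, green, blue); there is no depth.
- calibration(name): a dict with "fx", "fy", "cx", "cy" (pixels), "k1" (the pictures are not rectified: a ray, as slopes to the right and down, at radius r is drawn at 1 + k1 r^2 times it, then the intrinsics apply), "eye" and "attitude" of the camera in the world; the wrist camera has in their place "hand_eye" (4x4, takes a point from camera to tool coordinates, whose origin is the TCP and whose axes are the flange's). Camera axes: x right, y up, looking along -z (the intrinsics and any distortion apply to the point x, -y, -z); pixel columns grow to the right and rows downward; lengths in m; the calibration is good to about 2 mm. A picture is of the moment at which its call begins: read the wrist's pose just before it. calibration takes no time and is no camera call.
- ctrl.close_job(): hands the job in; it is judged then, once.
The state is a dict: "time": time; "joint_positions": joint angles; "qd": joint speeds; "joint_torque": joint torques, N m; "position": TCP position; "tool_rot": TCP orientation; "ft_force": force on the tool from outside, world axes, zero at the start; "torque": the same for the moment, N m; "grip_width": opening from 0.0 (shut) to 1.0 (fully open); "grip_force": force on a finger pad.
Only numpy, scipy, OpenCV 4.12 (cv2) and the standard library are available. Lean on these libraries where they do the work, as an engineer would, in place of code of your own. Each camera call takes 0.05 s, during which the arm holds its last target. There are 200 camera calls.

TASK

The door of the slide drying cabinet is pegged ajar by the stay on its roof. Lift the stay off its pin, swing the door out with it and drop the round hole nearest the knob over the pin, so that the bar lies fully home and holds the door wide; then let go. Feel for the pin gently, never force the bar down on it or jam it sideways, and leave the timer, the bottles and the carton where they are.

Things in the scene. Friction and masses are not known exactly. Their poses are not given: they have to be found in the camera images.
- drying_cabinet: White slide drying cabinet, fixed, 200 deep (x) x 260 wide (y) x 150 mm high, clear-paned door in front. Origin: centre of its underside; x to its back, y to its left, z up. Flat roof at z 150. The door's upright hinge axis is at x -108, y 125.
- pin_mid (a point): Point at x -63, y -51, z 162 mm of the cabinet: middle of the pin's clamping range, at the height of its collar's top. The fixed brass pin stands anywhere up to 10 mm before or behind it (cabinet x; y exact): unmeasured, to be felt for or seen. Pin 8 mm thick, upright, 10 mm tall above its 19 mm collar, tip edge bevelled 0.5 mm.
- knob (a point): Grip point in the stay's upright round black knob (18 mm thick), 222 mm from the stay's pivot, 18 mm above the bar's mid plane. Straight sides from 8 mm below to 9 mm above it, top 14 mm above, roof 32 mm below when the bar is level. Below the knob the bar is only 10 mm wide. x along the bar away from the pivot, z up.
- wide_hole (a point): Centre, on the underside, of the stay's round hole nearest the knob: 10.5 mm wide, 181 mm from the pivot, 41 mm short of the knob. Steel bar 24 wide, 5 thick, about 0.13 kg; axes as knob. Its other openings: a 10.5 mm hole 133 mm from the pivot, and a slot 34 x 10.5 mm centred at 81 mm, where the pin stands at the start.
- door (a joint): Door angle, rad: 0 shut, about 0.2 at the start, about 0.8 with the wide hole on the pin, stop at 1.5; its right edge comes forward as it grows. Hinge friction about 0.2 N m; it stays where left. The stay's pivot rides on it: in the cabinet frame x = -108 - 180 sin(door), y = 125 - 180 cos(door), z 164.5 mm.
- stay_swing (a joint): Angle of the stay about its upright pivot on the door, rad; swings freely. Seen from above the bar points from the pivot to the cabinet's back (its x), turned counter-clockwise by stay_swing minus door.
- stay (a joint): Lift angle of the stay at its pivot, rad; moves freely, falls by its weight. 0: bar level, fully home on the pin's collar; positive: raised. About 0.055 when the bar beside the wide hole rests on the pin's tip, -0.03 (stop) if it lies off the collar. The slot clears the pin above 0.11 to 0.15, depending on where the pin stands.
- timer: White timer, 56 x 70 x 20 mm, loose on the left half of the cabinet's roof; origin at the centre of its underside. Bystander.
- red_stain: Square red stain bottle, 42 x 42 x 104 mm, loose on the worktop left of the cabinet; origin at the centre of its underside. Bystander.
- blue_stain: Square blue stain bottle, 42 x 42 x 104 mm, loose on the worktop left of the cabinet; origin at the centre of its underside. Bystander.
- cover_glasses: Blue carton of cover glasses, 46 x 50 x 58 mm, loose on the worktop right of the cabinet; origin at the centre of its underside. Bystander.

How it is judged:
By the outcome, as a careful person would: the job done as asked, in the order asked, and still so for the second after the job is handed in, with the robot touching nothing.
It also fails if it takes over 67 s, if anything falls off the work surface, if the arm or the gripper's body presses on something with over 40 N, if the wrist force passes 120 N, or if a joint passes its speed limit or range.

## Working session

There is one attempt and no reset: what is moved stays moved. The work goes in short steps, Python scripts to look and compute and a tool call to move; the robot and the scene stay as the last step left them, time stands still between calls to the robot, and variables do not carry over. Pictures are saved under pics/ and viewed, at most 10 in all, crops included, and the job is handed in when it is done.

Besides the shell and the picture viewer there is one more tool, called after "Call:" by a JSON object that holds its "api" and its "payload", one argument or row to a line. apply_moves: Moves the arm, as the interface text tells. Its arguments: {"type":"object","properties":{"dp":{"type":"array"},"twist":{"type":"array"},"fingers":{"type":"array"},"newtons":{"type":"number"}},"required":["dp","twist","fingers"]}

```bash
mkdir -p pics; ls; python3 - <<'E'
from bench import ctrl,get_image,calibration
import cv2
s=ctrl.get_state();print(s)
for n in("scene","side","wrist"):
    print(n,calibration(n)); 
    if n!="wrist": cv2.imwrite(f"pics/{n}0.png",get_image(n)[:,:,::-1])
E
```

```text
pics
{'time': 0.0, 'joint_positions': array([ 1.26611483,  0.32178196, -0.07012207,  1.45166098,  0.02258793,
        1.37076315, -0.05692121]), 'qd': array([ 0.00020086,  0.00028147, -0.00016784,  0.00148618, -0.00026268,
        0.00020267,  0.00031105]), 'joint_torque': array([-8.85932459e-04, -4.91290784e+01, -4.04230328e-01, -3.12524736e+01,
       -6.38586120e-02,  4.39903478e-02,  1.80799534e-04]), 'position': array([ 0.203528  , -0.61675001,  0.22149547]), 'tool_rot': array([-3.09999272e+00, -4.98404378e-01,  5.67592150e-04]), 'ft_force': array([-0.07830098,  0.89613516, -0.36424218]), 'torque': array([-0.05855707,  0.02344087,  0.02308519]), 'grip_force': 0.0, 'grip_width': 0.9992108743898561}
scene {'fx': 516.5603801693302, 'fy': 516.5603801693302, 'cx': 311.52794733708396, 'cy': 237.81966999240163, 'k1': -0.13829294825247931, 'eye': array([0.59310061, 0.42874036, 0.89017044]), 'attitude': array([0.00992683, 0.69528258, 3.02209136])}
side {'fx': 455.34138410661296, 'fy': 455.34138410661296, 'cx': 312.9424372736007, 'cy': 249.34239417880028, 'k1': -0.10524739554607522, 'eye': array([0.08974793, 0.11944222, 0.92240215]), 'attitude': array([ 0.38944075, -0.44174342, -1.60939478])}
wrist {'fx': 393.89279420290023, 'fy': 393.89279420290023, 'cx': 314.2318402833636, 'cy': 234.85554499705393, 'k1': -0.0862865479946133, 'hand_eye': array([[-5.60449413e-04,  9.60454447e-01,  2.78436600e-01,
         7.61835322e-02],
       [ 9.99999196e-01,  2.21603142e-04,  1.24843228e-03,
        -5.53220002e-04],
       [ 1.13735991e-03,  2.78437076e-01, -9.60453800e-01,
        -1.62600585e-01],
       [ 0.00000000e+00,  0.00000000e+00,  0.00000000e+00,
         1.00000000e+00]])}
```

View pics/scene0.png

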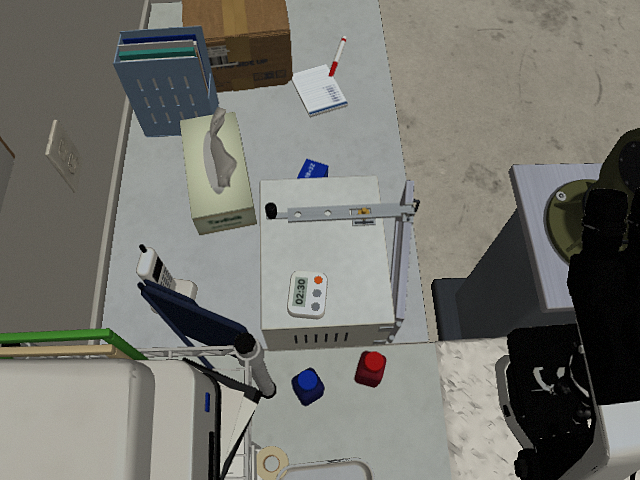

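View pics/side0.png

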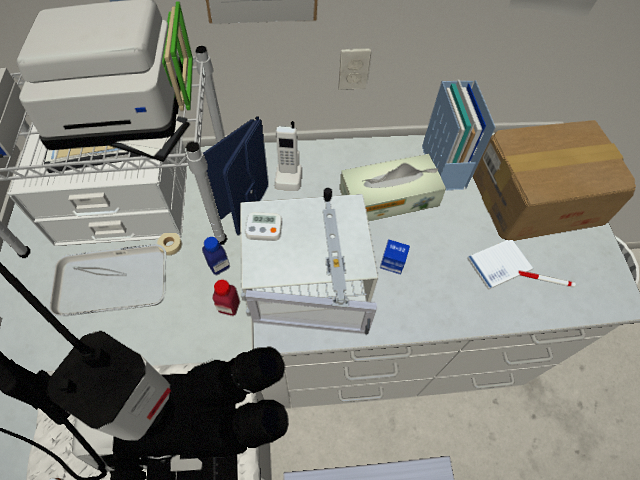

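The cabinet, stay and door are visible in both pictures: knob at scene (271,211) and side (327,194), pin at scene (364,211) and side (336,262). I'll enlarge both to read pixels more closely.

```bash
python3 - <<'E'
import cv2,numpy as np
def crop(n,x,y,w,h,k):
    c=cv2.resize(cv2.imread(f"pics/{n}0.png")[y:y+h,x:x+w],None,fx=k,fy=k,interpolation=cv2.INTER_CUBIC)
    for i in range(0,w,20): cv2.putText(c,str(x+i),(i*k,10),0,.35,(0,0,255)); cv2.line(c,(i*k,12),(i*k,18),(0,0,255))
    for i in range(20,h,20): cv2.putText(c,str(y+i),(0,i*k),0,.35,(0,0,255)); cv2.line(c,(24,i*k),(30,i*k),(0,0,255))
    return c
cv2.imwrite("pics/c_scene.png",crop("scene",250,165,180,145,4))
cv2.imwrite("pics/c_side.png",crop("side",225,180,165,148,4))
E
```

```text
(no output)
```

View pics/c_scene.png

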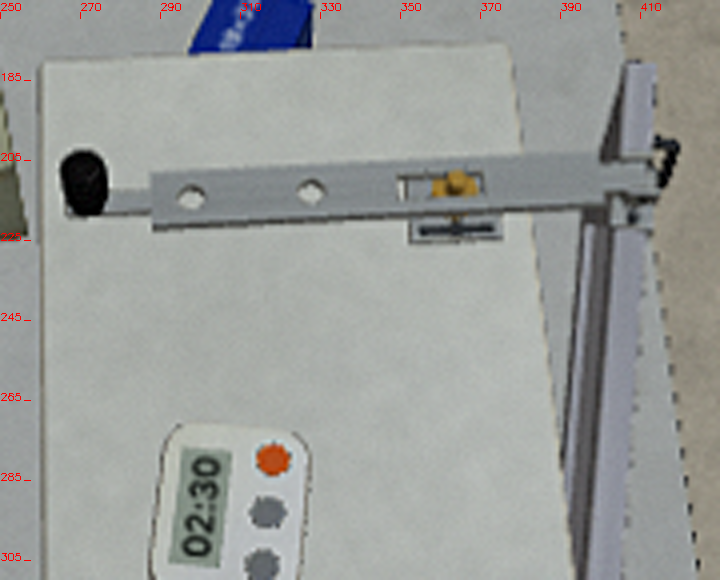

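View pics/c_side.png

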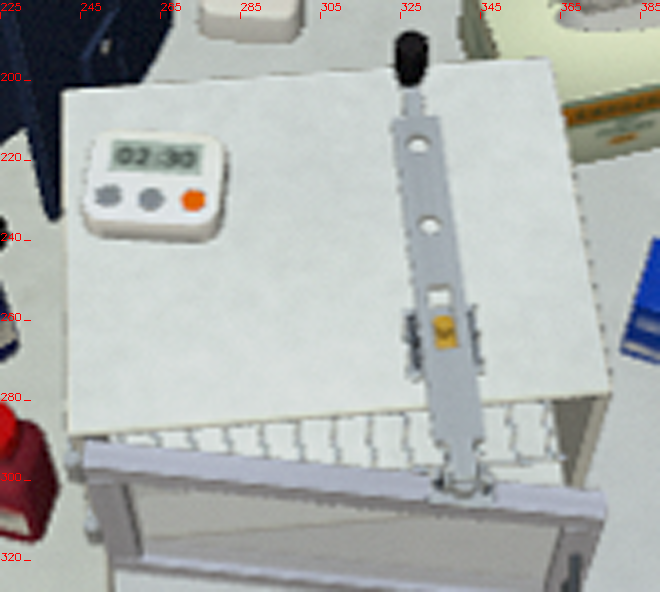

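```bash
cat > h.py <<'E'
import numpy as np,cv2
from bench import ctrl,get_image,calibration
from scipy.spatial.transform import Rotation as R
from scipy.optimize import least_squares
CAL={n:calibration(n) for n in("scene","side","wrist")}
def proj(n,P,pose=None):
    c=CAL[n]
    if n=="wrist":
        E=c["hand_eye"];Rt=R.from_rotvec(pose[1]).as_matrix()
        A=Rt@E[:3,:3];e=Rt@E[:3,3]+pose[0]
    else: A=R.from_rotvec(c["attitude"]).as_matrix();e=c["eye"]
    p=(np.atleast_2d(P)-e)@A; u=p[:,0]/-p[:,2]; v=-p[:,1]/-p[:,2]; s=1+c["k1"]*(u*u+v*v)
    return np.c_[c["cx"]+c["fx"]*u*s,c["cy"]+c["fy"]*v*s]
def cab(q,p):  # q=x,y,yaw ; p in mm
    p=np.atleast_2d(np.array(p,float))/1000; c,s=np.cos(q[2]),np.sin(q[2])
    return np.c_[q[0]+c*p[:,0]-s*p[:,1],q[1]+s*p[:,0]+c*p[:,1],p[:,2]]
def pivot(d): return np.array([-108-180*np.sin(d),125-180*np.cos(d),164.5])
def stay(d,a,L,h,lift=0): # point at L along bar, h above mid plane (mm,cabinet)
    f=np.array([np.cos(a),np.sin(a),0]);z=np.array([0,0,1.])
    return pivot(d)+L*(np.cos(lift)*f+np.sin(lift)*z)+h*(np.cos(lift)*z-np.sin(lift)*f)
E
cat > fit.py <<'E'
from h import *
obs=[("scene",(260.2,181),lambda v:[100,-130,150]),("scene",(376.5,176),lambda v:[-100,-130,150]),
("side",(240.5,202.5),lambda v:[100,130,150]),("side",(362,194.5),lambda v:[100,-130,150]),("side",(377.5,277.5),lambda v:[-100,-130,150]),("side",(242,289),lambda v:[-100,130,150]),
]+[(n,uv,(lambda L:lambda v:stay(v[3],v[4],L,2.5))(L)) for n,uv,L in[("scene",(297.7,214.2),181),("scene",(327.8,212.8),133),("side",(329.3,216.3),181),("side",(332.3,236.5),133)]]+[
(n,uv,lambda v:[-63+v[5],-51,172]) for n,uv in[("scene",(364.2,208.7)),("side",(336.3,261))]]+[
(n,uv,lambda v:stay(v[3],v[4],222,32)) for n,uv in[("scene",(270.7,204.5)),("side",(327.7,189.5))]]
f=lambda v:np.concatenate([proj(n,cab(v,p(v)))[0]-uv for n,uv,p in obs])
r=least_squares(f,[.65,0,0,.2,0,0],loss="soft_l1");v=r.x
print(v.round(4));print(f(v).reshape(-1,2).round(1))
for nm,p in [("knob",stay(v[3],v[4],222,18)),("pin",[-63+v[5],-51,172]),("pivot",pivot(v[3]))]: print(nm,cab(v,p).round(4))
np.save("v.npy",v)
E
python3 fit.py
```

```text
[ 5.6190e-01  8.5900e-02  1.4500e-02  1.9460e-01 -2.3000e-03 -4.9729e+00]
[[-0.6 -0.9]
 [ 0.8 -1.5]
 [-1.2 -0.1]
 [ 0.4 -1.1]
 [ 0.9  0.1]
 [-0.9  0.1]
 [ 0.1 -0.3]
 [ 0.1 -0.3]
 [ 0.3 -0.7]
 [ 0.1 -0.6]
 [ 0.3  1. ]
 [-0.5 -0.3]
 [ 0.1  1.6]
 [ 0.2  0.9]]
knob [[0.6418 0.035  0.1825]]
pin [[0.4947 0.0339 0.172 ]]
pivot [[0.4198 0.0323 0.1645]]
```

The fit agrees with the given sizes to about 1 px. The pin is about 5 mm before the middle, the door is at 0.195 rad and the knob at (0.642, 0.035, 0.1825). Next I rise and straighten.

Call:
{"api": "apply_moves", "payload": {
  "dp": [
    [0,0,-0.02],
    [0,0,-0.02],
    [0,0,-0.02],
    [0,0,-0.02],
    [0,0,-0.02],
    [0,0,0],
    [0,0,0]
  ],
  "twist": [
    [0,0,0.06],
    [0,0,0.06],
    [0,0,0.06],
    [0,0,0.06],
    [0,0,0.066],
    [0,0,0],
    [0,0,0]
  ],
  "fingers": [0,0,0,0,0,0.2,0.4]
}}

```text
time: 0.8
position: [0.2037, -0.6172, 0.3219]
tool_rot: [-3.141, -0.023, 0.0]
ft_force: [-0.5, 0.0, -0.1]
grip_width: 0.891
grip_force: 0.0
```

```bash
cat >> h.py <<'E'
def togo(P,yaw,pitch=0):
    # target: grasp point P (m world), tool x at yaw; pitch: tool tilts with the bar (nose up)
    s=ctrl.get_state();A=R.from_rotvec(s["tool_rot"])
    B=R.from_euler("z",yaw)*R.from_euler("y",-pitch)*R.from_euler("x",np.pi)
    tcp=np.array(P)+B.apply([0,0,.019])
    print("t %.1f tool dp"%s["time"],A.inv().apply(tcp-s["position"]).round(4),"twist",(A.inv()*B).as_rotvec().round(4),"F",s["ft_force"].round(1),"T",s["torque"].round(2),"w",s["grip_width"].round(3),"gf",s["grip_force"])
    return A.inv().apply(tcp-s["position"])
E
python3 -c "
from h import *
togo([.6418,.035,.30],.012)"
```

```text
Traceback (most recent call last):
  File "h.py", line 26, in togo
    print("t %.1f tool dp"%s["time"],A.inv().apply(tcp-s["position"]).round(4),"twist",(A.inv()*B).as_rotvec().round(4),"F",s["ft_force"].round(1),"T",s["torque"].round(2),"w",s["grip_width"].round(3),"gf",s["grip_force"])
                                                                                                                                                                                ^^^^^^^^^^^^^^^^^^^^^
AttributeError: 'float' object has no attribute 'round'
```

Call:
{"api": "apply_moves", "payload": {
  "dp": [
    [0.022,-0.032,0],
    [0.022,-0.032,0],
    [0.022,-0.032,0],
    [0.022,-0.032,0],
    [0.022,-0.032,0],
    [0.022,-0.032,0],
    [0.022,-0.032,0],
    [0.022,-0.032,0],
    [0.022,-0.032,0],
    [0.022,-0.032,0]
  ],
  "twist": [
    [0,0,0],
    [0,0,0],
    [0,0,0],
    [0,0,0],
    [0,0,0],
    [0,0,0],
    [0,0,0],
    [0,0,0],
    [0,0,0],
    [0,0,0]
  ],
  "fingers": [0.4,0.4,0.4,0.4,0.4,0.4,0.4,0.4,0.4,0.4]
}}

```text
time: 1.8
position: [0.4195, -0.2927, 0.3206]
tool_rot: [-3.14, -0.022, 0.004]
ft_force: [0.1, -0.5, 0.7]
grip_width: 0.601
grip_force: 0.0
```

Call:
{"api": "apply_moves", "payload": {
  "dp": [
    [0.022,-0.032,0],
    [0.022,-0.032,0],
    [0.022,-0.032,0],
    [0.022,-0.032,0],
    [0.022,-0.032,0],
    [0.022,-0.032,0],
    [0.022,-0.032,0],
    [0.022,-0.032,0],
    [0.022,-0.032,0.01],
    [0.022,-0.032,0.01],
    [0,0,0]
  ],
  "twist": [
    [0,0,0],
    [0,0,0],
    [0,0,0],
    [0,0,0],
    [0,0,0],
    [0,0,0],
    [0,0,0],
    [0,0,0],
    [0,0,0],
    [0,0,0],
    [0,0,0]
  ],
  "fingers": [0.4,0.4,0.4,0.4,0.4,0.4,0.4,0.4,0.4,0.4,0.4]
}}

```text
validation failed for argument at $...
```

Call:
{"api": "apply_moves", "payload": {
  "dp": [
    [0.022,-0.032,0],
    [0.022,-0.032,0],
    [0.022,-0.032,0],
    [0.022,-0.032,0],
    [0.022,-0.032,0],
    [0.022,-0.032,0],
    [0.022,-0.032,0],
    [0.022,-0.032,0],
    [0.022,-0.032,0],
    [0.022,-0.032,0]
  ],
  "twist": [
    [0,0,0],
    [0,0,0],
    [0,0,0],
    [0,0,0],
    [0,0,0],
    [0,0,0],
    [0,0,0],
    [0,0,0],
    [0,0,0],
    [0,0,0]
  ],
  "fingers": [0.4,0.4,0.4,0.4,0.4,0.4,0.4,0.4,0.4,0.4]
}}

```text
time: 2.8
position: [0.6355, 0.0294, 0.3204]
tool_rot: [3.141, 0.022, -0.005]
ft_force: [0.3, -0.4, 1.1]
grip_width: 0.598
grip_force: 0.0
```

Call:
{"api": "apply_moves", "payload": {
  "dp": [
    [0,0,0.01],
    [0,0,0.01],
    [0,0,0]
  ],
  "twist": [
    [0,0,0],
    [0,0,0],
    [0,0,0]
  ],
  "fingers": [0.4,0.4,0.4]
}}

```text
time: 3.1
position: [0.634, 0.0266, 0.2993]
tool_rot: [3.14, 0.019, -0.008]
ft_force: [0.1, -0.7, -0.3]
grip_width: 0.597
grip_force: 0.0
```

```bash
sed -i 's/s\["grip_width"\].round(3)/round(s["grip_width"],3)/' h.py; python3 -c "
from h import *
togo([.6418,.035,.1845],.012)
s=ctrl.get_state();np.save('pose1.npy',[s['position'],s['tool_rot']])
I=get_image('wrist')[:,:,::-1]
cv2.imwrite('pics/w1.png',I)
v=np.load('v.npy');ps=[s['position'],s['tool_rot']]
for n,p in [('knobtop',stay(v[3],v[4],222,32)),('wide',stay(v[3],v[4],181,2.5)),('mid',stay(v[3],v[4],133,2.5)),('pin',[-63+v[5],-51,172])]: print(n,proj('wrist',cab(v,p),ps).round(1))"
```

```text
t 3.1 tool dp [ 0.0086 -0.0085  0.1337] twist [ 0.0014  0.0053 -0.    ] F [ 0.1 -0.7 -0.3] T [0.01 0.02 0.05] w 0.597 gf 0.0
knobtop [[303.2 221.7]]
wide [[304.7 262.3]]
mid [[305.1 316.2]]
pin [[304.7 378.5]]
```

View pics/w1.png

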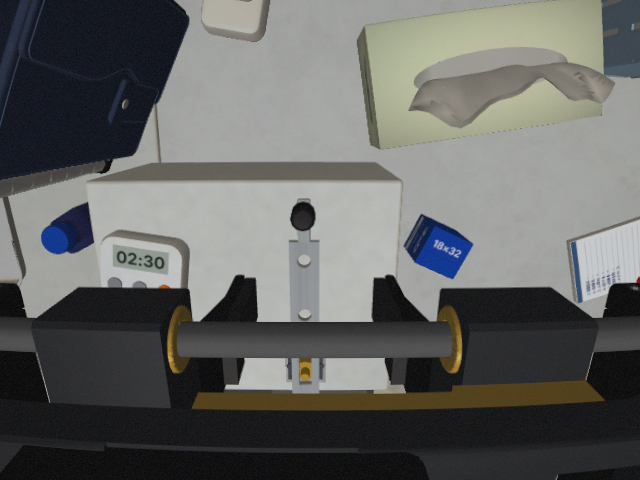

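The wrist view has the knob at (303,215), wide hole at (304,260) and middle hole at (305,314), all within 2 px of the prediction apart from the knob at 6 px in x. I descend around the knob.

Call:
{"api": "apply_moves", "payload": {
  "dp": [
    [0.005,-0.004,0.02],
    [0.005,-0.004,0.02],
    [0,0,0.02],
    [0,0,0.02],
    [0,0,0.02],
    [0,0,0.015],
    [0,0,0.01],
    [0,0,0.008],
    [0,0,0],
    [0,0,0]
  ],
  "twist": [
    [0,0,0],
    [0,0.005,0],
    [0,0,0],
    [0,0,0],
    [0,0,0],
    [0,0,0],
    [0,0,0],
    [0,0,0],
    [0,0,0],
    [0,0,0]
  ],
  "fingers": [0.4,0.4,0.4,0.4,0.4,0.4,0.4,0.4,0.4,0.4]
}}

```text
time: 4.15
position: [0.6462, 0.0365, 0.1702]
tool_rot: [-3.141, -0.02, -0.009]
ft_force: [0.3, 0.2, 0.6]
grip_width: 0.601
grip_force: 0.0
```

```bash
python3 -c "
from h import *
togo([.643,.035,.1845],.012)
a,b=get_image('side'),get_image('scene')
cv2.imwrite('pics/s2.png',np.hstack([cv2.resize(a[130:310,230:390],None,fx=2.4,fy=2.4),cv2.resize(b[130:310,240:400],None,fx=2.4,fy=2.4)])[:,:,::-1])"
```

```text
t 4.2 tool dp [-0.0033  0.0014  0.0047] twist [ 0.     -0.006   0.0007] F [0.3 0.2 0.6] T [ 0.05  0.07 -0.01] w 0.601 gf 0.0
```

Call:
{"api": "apply_moves", "payload": {
  "dp": [
    [-0.003,0.001,0.004],
    [0,0,0],
    [0,0,0],
    [0,0,0],
    [0,0,0],
    [0,0,0],
    [0,0,0],
    [0,0,0]
  ],
  "twist": [
    [0,-0.006,0],
    [0,0,0],
    [0,0,0],
    [0,0,0],
    [0,0,0],
    [0,0,0],
    [0,0,0],
    [0,0,0]
  ],
  "fingers": [0.5,0.6,0.7,0.75,0.85,1,1,1],
  "newtons": 15
}}

```text
time: 5.05
position: [0.6429, 0.0354, 0.1656]
tool_rot: [3.141, 0.02, -0.001]
ft_force: [0.6, 0.0, -0.2]
grip_width: 0.198
grip_force: 15.0
```

```bash
python3 -c "
from h import *
togo([.643,.035,.1845],.012)
v=np.load('v.npy')
def show(lift,d,a,h=20):
    p=stay(d,a,222,h,lift); togo(cab(v,p)[0],v[2]+a,lift)
show(.10,v[3],v[4]);show(.19,v[3],v[4])
"
```

```text
t 5.0 tool dp [0.     0.0004 0.0001] twist [0.0001 0.0008 0.0009] F [ 0.6  0.  -0.2] T [0.05 0.02 0.  ] w 0.198 gf 15.000011284137145
t 5.0 tool dp [-0.0024  0.0005 -0.0221] twist [0.     0.1008 0.0007] F [ 0.6  0.  -0.2] T [0.05 0.02 0.  ] w 0.198 gf 15.000011284137145
t 5.0 tool dp [-0.0054  0.0005 -0.0418] twist [0.     0.1908 0.0007] F [ 0.6  0.  -0.2] T [0.05 0.02 0.  ] w 0.198 gf 15.000011284137145
```

Call:
{"api": "apply_moves", "payload": {
  "dp": [
    [-0.0003,0,-0.0044],
    [-0.0003,0,-0.0044],
    [-0.0003,0,-0.0044],
    [-0.0003,0,-0.0044],
    [-0.0003,0,-0.0044],
    [0,0,0]
  ],
  "twist": [
    [0,0.02,0],
    [0,0.02,0],
    [0,0.02,0],
    [0,0.02,0],
    [0,0.02,0],
    [0,0,0]
  ],
  "fingers": [1,1,1,1,1,1]
}}

```text
time: 5.65
position: [0.6402, 0.0354, 0.1886]
tool_rot: [3.137, 0.02, 0.159]
ft_force: [1.1, 0.4, -1.0]
grip_width: 0.196
grip_force: 15.0
```

```bash
cat >> h.py <<'E'
def show(lift,d,a,h=20):
    v=np.load('v.npy');p=stay(d,a,222,h,lift); return togo(cab(v,p)[0],v[2]+a,lift)
E
python3 -c "
from h import *
v=np.load('v.npy');show(.10,v[3],v[4]);show(.19,v[3],v[4])"
```

```text
t 5.7 tool dp [0.0003 0.0005 0.001 ] twist [ 0.0007 -0.0011  0.0008] F [ 1.1  0.4 -1. ] T [ 0.01 -0.02  0.04] w 0.196 gf 15.000238145585172
t 5.7 tool dp [-0.0007  0.0005 -0.019 ] twist [0.0007 0.0889 0.0008] F [ 1.1  0.4 -1. ] T [ 0.01 -0.02  0.04] w 0.196 gf 15.000238145585172
```

Call:
{"api": "apply_moves", "payload": {
  "dp": [
    [0,0,-0.0045],
    [0,0,-0.0045],
    [0,0,-0.0045],
    [0,0,-0.0045],
    [0,0,-0.003],
    [0,0,0]
  ],
  "twist": [
    [0,0.02,0],
    [0,0.02,0],
    [0,0.02,0],
    [0,0.02,0],
    [0,0.01,0],
    [0,0,0]
  ],
  "fingers": [1,1,1,1,1,1]
}}

```text
time: 6.25
position: [0.6372, 0.0353, 0.2087]
tool_rot: [-3.127, -0.02, -0.297]
ft_force: [-1.7, 1.2, -0.3]
grip_width: 0.197
grip_force: 15.0
```

```bash
cat >> h.py <<'E'
def goal(u):
    from scipy.optimize import brentq
    pin=np.array([-63+u,-51]);d=brentq(lambda d:np.hypot(*(pin-pivot(d)[:2]))-181,.5,1.2)
    w=pin-pivot(d)[:2];return d,np.arctan2(w[1],w[0])
E
python3 -c "
from h import *
v=np.load('v.npy');d1,a1=goal(v[5]);print(d1,a1)
show(.19,v[3],v[4])
def B(a,l):return R.from_euler('z',v[2]+a)*R.from_euler('y',-l)*R.from_euler('x',np.pi)
def tcp(d,a,l):
    return cab(v,stay(d,a,222,20,l))[0]+B(a,l).apply([0,0,.019])
ps=[(v[3]+(d1-v[3])*t,v[4]+(a1-v[4])*t,.19) for t in np.linspace(0,1,5)]
for p,q in zip(ps,ps[1:]):
    b=B(p[1],p[2]);print(b.inv().apply(tcp(*q)-tcp(*p)).round(4),(b.inv()*B(q[1],q[2])).as_rotvec().round(4))
"
```

```text
0.8283979962712562 -0.30474899996232346
t 6.2 tool dp [0.0001 0.0004 0.0014] twist [0.0005 0.0004 0.0007] F [-1.7  1.2 -0.3] T [ 0.07  0.46 -0.01] w 0.197 gf 15.000367935863324
[-0.0276  0.0088 -0.0053] [-0.0143 -0.      0.0743]
[-0.0269  0.0066 -0.0052] [-0.0143 -0.      0.0743]
[-0.026   0.0044 -0.005 ] [-0.0143  0.      0.0743]
[-0.0249  0.0023 -0.0048] [-0.0143 -0.      0.0743]
```

Call:
{"api": "apply_moves", "payload": {
  "dp": [
    [-0.0046,0.0016,-0.001],
    [-0.0046,0.0016,-0.001],
    [-0.0046,0.0015,-0.0009],
    [-0.0046,0.0014,-0.0009],
    [-0.0046,0.0013,-0.0008],
    [-0.0046,0.0012,-0.0008]
  ],
  "twist": [
    [-0.0024,0,0.0124],
    [-0.0024,0,0.0124],
    [-0.0024,0,0.0124],
    [-0.0024,0,0.0124],
    [-0.0024,0,0.0124],
    [-0.0024,0,0.0124]
  ],
  "fingers": [1,1,1,1,1,1]
}}

```text
time: 6.85
position: [0.6091, 0.0271, 0.2084]
tool_rot: [3.12, -0.1, 0.296]
ft_force: [0.9, -0.5, -0.9]
grip_width: 0.195
grip_force: 15.0
```

```bash
cat >> h.py <<'E'
def seg(t):
    v=np.load('v.npy');d1,a1=goal(v[5]);return show(.19,v[3]+(d1-v[3])*t,v[4]+(a1-v[4])*t)
E
python3 -c "
from h import *
seg(.25);seg(.5)"
```

```text
t 6.8 tool dp [0.0005 0.0013 0.0011] twist [ 0.0004  0.0008 -0.0006] F [ 0.9 -0.5 -0.9] T [ 0.02 -0.01  0.03] w 0.195 gf 15.000150993000716
t 6.8 tool dp [-0.0264  0.0079 -0.0041] twist [-0.0138  0.0008  0.0737] F [ 0.9 -0.5 -0.9] T [ 0.02 -0.01  0.03] w 0.195 gf 15.000150993000716
```

Call:
{"api": "apply_moves", "payload": {
  "dp": [
    [-0.0053,0.0017,-0.0009],
    [-0.0053,0.0016,-0.0009],
    [-0.0053,0.0015,-0.0009],
    [-0.0053,0.0013,-0.0009],
    [-0.0053,0.0012,-0.0009],
    [-0.0053,0.0012,-0.001],
    [-0.0052,0.0011,-0.001],
    [-0.0052,0.0009,-0.001],
    [-0.0052,0.0008,-0.001],
    [-0.0051,0.0006,-0.001]
  ],
  "twist": [
    [-0.0028,0,0.0148],
    [-0.0028,0,0.0148],
    [-0.0028,0,0.0148],
    [-0.0028,0,0.0148],
    [-0.0028,0,0.0148],
    [-0.0028,0,0.0148],
    [-0.0028,0,0.0148],
    [-0.0028,0,0.0148],
    [-0.0028,0,0.0148],
    [-0.0028,0,0.0148]
  ],
  "fingers": [1,1,1,1,1,1,1,1,1,1]
}}

```text
time: 7.85
position: [0.5547, 0.0224, 0.2078]
tool_rot: [3.09, -0.333, 0.293]
ft_force: [1.9, -0.5, -0.1]
grip_width: 0.197
grip_force: 15.0
```

```bash
python3 -c "
from h import *
seg(.75);seg(1)"
```

```text
t 7.8 tool dp [0.0008 0.002  0.0006] twist [ 0.      0.0009 -0.0001] F [ 1.9 -0.5 -0.1] T [-0.   -0.04  0.01] w 0.197 gf 14.999730738345534
t 7.8 tool dp [-0.0241  0.0043 -0.0042] twist [-0.0142  0.0009  0.0741] F [ 1.9 -0.5 -0.1] T [-0.   -0.04  0.01] w 0.197 gf 14.999730738345534
```

Call:
{"api": "apply_moves", "payload": {
  "dp": [
    [-0.0048,0.0012,-0.0009],
    [-0.0048,0.001,-0.0009],
    [-0.0048,0.0009,-0.0008],
    [-0.0048,0.0007,-0.0008],
    [-0.0048,0.0005,-0.0008],
    [0,0,0],
    [0,0,0]
  ],
  "twist": [
    [-0.0028,0,0.0148],
    [-0.0028,0,0.0148],
    [-0.0028,0,0.0148],
    [-0.0028,0,0.0148],
    [-0.0028,0,0.0148],
    [0,0,0],
    [0,0,0]
  ],
  "fingers": [1,1,1,1,1,1,1]
}}

```text
time: 8.55
position: [0.5295, 0.0244, 0.2069]
tool_rot: [3.069, -0.446, 0.288]
ft_force: [-1.5, 0.6, -1.1]
grip_width: 0.198
grip_force: 15.0
```

```bash
python3 -c "
from h import *
seg(1);v=np.load('v.npy');d,a=goal(v[5]);show(.085,d,a)
a,b=get_image('side'),get_image('scene')
cv2.imwrite('pics/side3.png',a[:,:,::-1]);cv2.imwrite('pics/scene3.png',b[:,:,::-1])
cv2.imwrite('pics/s3.png',np.hstack([cv2.resize(a[170:350,235:395],None,fx=2.4,fy=2.4),cv2.resize(b[130:310,280:440],None,fx=2.4,fy=2.4)])[:,:,::-1])"
```

```text
t 8.6 tool dp [ 0.0008  0.0009 -0.0004] twist [-0.0001  0.0031  0.0016] F [-1.5  0.6 -1.1] T [ 0.33  0.49 -0.04] w 0.198 gf 15.000134887523018
t 8.6 tool dp [-0.0003  0.0009  0.0229] twist [-1.000e-04 -1.019e-01  1.600e-03] F [-1.5  0.6 -1.1] T [ 0.33  0.49 -0.04] w 0.198 gf 15.000134887523018
```

View pics/s3.png

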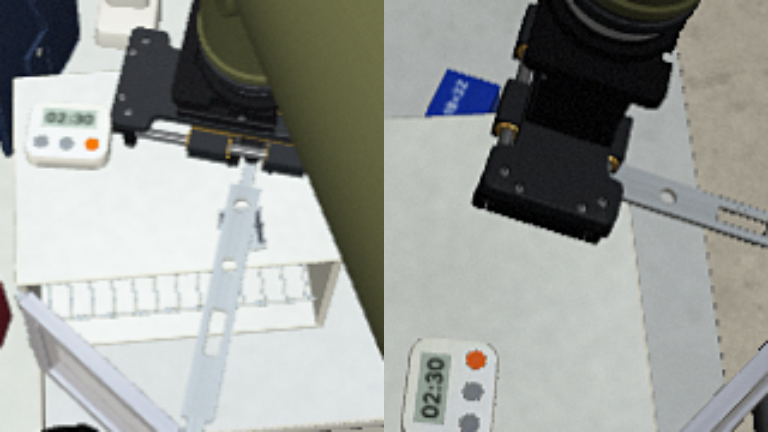

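The door has swung out and the bar is raised, with the wide hole at about side pixel (335,255). I lower to just above the pin tip.

Call:
{"api": "apply_moves", "payload": {
  "dp": [
    [0.0002,0.0009,0.0046],
    [0.0002,0,0.0046],
    [0.0002,0,0.0046],
    [0.0002,0,0.0046],
    [0.0002,0,0.0046],
    [0,0,0],
    [0,0,0]
  ],
  "twist": [
    [0,-0.02,0],
    [0,-0.02,0],
    [0,-0.02,0],
    [0,-0.02,0],
    [0,-0.02,0.0016],
    [0,0,0],
    [0,0,0]
  ],
  "fingers": [1,1,1,1,1,1,1]
}}

```text
time: 9.35
position: [0.5347, 0.0219, 0.1846]
tool_rot: [3.093, -0.453, 0.137]
ft_force: [-0.5, 1.4, -1.1]
grip_width: 0.199
grip_force: 15.0
```

```bash
python3 -c "
from h import *
v=np.load('v.npy');d,a=goal(v[5]);show(.085,d,a);show(.055,d,a)
for n in ('side','scene'): 
  for nm,p in [('hole top',stay(d,a,181,2.5,.085)),('mid',stay(d,a,133,2.5,.085)),('pintip',[-63+v[5],-51,172]),('collar',[-63+v[5],-51,162])]: print(n,nm,proj(n,cab(v,p)).round(1))
a=get_image('side');cv2.imwrite('pics/side4.png',a[:,:,::-1])
s=ctrl.get_state();w=get_image('wrist');cv2.imwrite('pics/w4.png',w[:,:,::-1])
c=cv2.resize(a[225:305,290:370],None,fx=6,fy=6,interpolation=cv2.INTER_CUBIC)
cv2.imwrite('pics/s4.png',c[:,:,::-1])"
```

```text
t 9.3 tool dp [-0.0017 -0.0001  0.0001] twist [-0.0006 -0.0037 -0.0003] F [-0.5  1.4 -1.1] T [ 0.12  0.17 -0.02] w 0.199 gf 15.000209352001548
t 9.3 tool dp [-0.0018 -0.0001  0.0068] twist [-0.0006 -0.0337 -0.0003] F [-0.5  1.4 -1.1] T [ 0.12  0.17 -0.02] w 0.199 gf 15.000209352001548
side hole top [[336.  258.4]]
side mid [[331.1 282. ]]
side pintip [[335.8 260.7]]
side collar [[335.5 263.2]]
scene hole top [[365.6 206.6]]
scene mid [[395.1 214.4]]
scene pintip [[364.5 209.7]]
scene collar [[364.  212.7]]
```

View pics/s4.png

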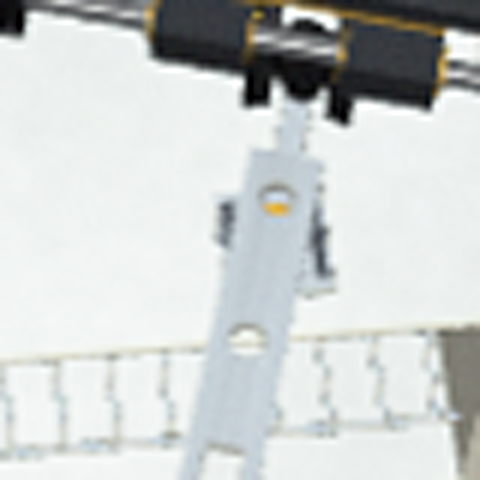

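The wide hole is at side (336.2,258). The brass tip shows in its near half, so the hole is 1–2 mm too far back, which matches the computed -1.7 mm. I correct that, loosen the grip to limit the push, and feel downward.

Call:
{"api": "apply_moves", "payload": {
  "dp": [
    [-0.0009,0,0],
    [-0.0008,0,0],
    [0,0,0.0015],
    [0,0,0.0015],
    [0,0,0.0015],
    [0,0,0.001],
    [0,0,0],
    [0,0,0]
  ],
  "twist": [
    [0,-0.003,0],
    [0,-0.003,0],
    [0,-0.007,0],
    [0,-0.007,0],
    [0,-0.007,0],
    [0,-0.004,0],
    [0,0,0],
    [0,0,0]
  ],
  "fingers": [1,1,1,1,1,1,1,1],
  "newtons": 6
}}

```text
time: 10.25
position: [0.5332, 0.0224, 0.1791]
tool_rot: [3.099, -0.453, 0.09]
ft_force: [0.9, -0.5, 0.7]
grip_width: 0.201
grip_force: 6.0
```

```bash
python3 -c "
from h import *
v=np.load('v.npy');d,a=goal(v[5]);show(.06,d,a);show(.045,d,a)"
```

```text
t 10.2 tool dp [ 0.0002 -0.      0.0003] twist [-0.0004  0.0023 -0.0002] F [ 0.9 -0.5  0.7] T [ 0.02 -0.17 -0.06] w 0.201 gf 6.000095415656688
t 10.2 tool dp [ 0.0002 -0.      0.0036] twist [-0.0004 -0.0127 -0.0002] F [ 0.9 -0.5  0.7] T [ 0.02 -0.17 -0.06] w 0.201 gf 6.000095415656688
```

Now I descend in small steps.

Call:
{"api": "apply_moves", "payload": {
  "dp": [
    [0,0,0.0012],
    [0,0,0.0012],
    [0,0,0.0012],
    [0,0,0.0012],
    [0,0,0],
    [0,0,0]
  ],
  "twist": [
    [0,-0.004,0],
    [0,-0.005,0],
    [0,-0.005,0],
    [0,-0.005,0],
    [0,0,0],
    [0,0,0]
  ],
  "fingers": [1,1,1,1,1,1]
}}

```text
time: 10.85
position: [0.5335, 0.0222, 0.1742]
tool_rot: [3.103, -0.454, 0.06]
ft_force: [1.9, -1.6, -1.9]
grip_width: 0.207
grip_force: 6.0
```

```bash
python3 -c "
from h import *
v=np.load('v.npy');d,a=goal(v[5]);show(.04,d,a);show(.0,d,a)
a=get_image('side')
c=cv2.resize(a[225:305,290:370],None,fx=6,fy=6,interpolation=cv2.INTER_CUBIC)
cv2.imwrite('pics/s5.png',c[:,:,::-1])"
```

```text
t 10.8 tool dp [ 0.0002 -0.0001 -0.0001] twist [-0.0004  0.0012 -0.0003] F [ 1.9 -1.6 -1.9] T [-0.05 -0.3  -0.06] w 0.207 gf 6.000062972016167
t 10.8 tool dp [ 0.0001 -0.0001  0.0088] twist [-0.0004 -0.0388 -0.0003] F [ 1.9 -1.6 -1.9] T [-0.05 -0.3  -0.06] w 0.207 gf 6.000062972016167
```

View pics/s5.png

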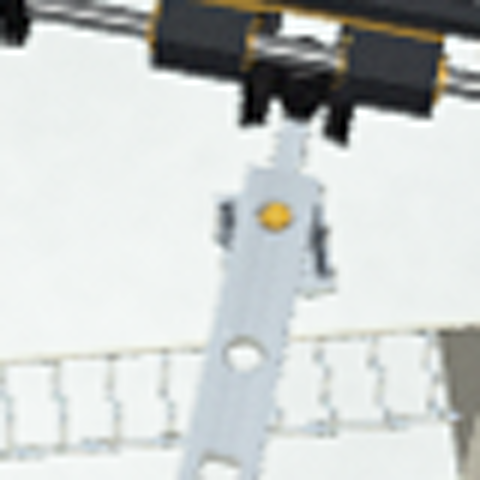

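The brass pin fills the wide hole, centred at side (335.8,261), and there is no upward reaction. I continue down gently.

Call:
{"api": "apply_moves", "payload": {
  "dp": [
    [0,0,0.0011],
    [0,0,0.0011],
    [0,0,0.0011],
    [0,0,0.0011],
    [0,0,0]
  ],
  "twist": [
    [0,-0.005,0],
    [0,-0.005,0],
    [0,-0.005,0],
    [0,-0.005,0],
    [0,0,0]
  ],
  "fingers": [1,1,1,1,1]
}}

```text
time: 11.4
position: [0.5336, 0.0222, 0.1698]
tool_rot: [3.106, -0.454, 0.029]
ft_force: [1.0, -0.4, -1.0]
grip_width: 0.201
grip_force: 6.0
```

```bash
python3 -c "
from h import *
v=np.load('v.npy');d,a=goal(v[5]);show(.02,d,a)"
```

```text
t 11.4 tool dp [ 0.0002 -0.0001 -0.0002] twist [-0.0005  0.0015 -0.0003] F [ 1.  -0.4 -1. ] T [-0.09 -0.29 -0.05] w 0.201 gf 6.000133845809614
```

Call:
{"api": "apply_moves", "payload": {
  "dp": [
    [0,0,0.0011],
    [0,0,0.0011],
    [0,0,0.0011],
    [0,0,0.0009],
    [0,0,0]
  ],
  "twist": [
    [0,-0.005,0],
    [0,-0.005,0],
    [0,-0.005,0],
    [0,-0.004,0],
    [0,0,0]
  ],
  "fingers": [1,1,1,1,1]
}}

```text
time: 11.9
position: [0.5337, 0.0222, 0.1656]
tool_rot: [-3.108, 0.455, 0.001]
ft_force: [0.6, -0.4, -0.0]
grip_width: 0.197
grip_force: 6.0
```

```bash
python3 -c "
from h import *
v=np.load('v.npy');d,a=goal(v[5]);show(.0,d,a)"
```

```text
t 11.9 tool dp [ 0.0002 -0.      0.0001] twist [-0.0005  0.0004 -0.0002] F [ 0.6 -0.4 -0. ] T [-0.06 -0.34 -0.04] w 0.197 gf 6.000113823538413
```

Call:
{"api": "apply_moves", "payload": {
  "dp": [
    [0,0,0],
    [0,0,0],
    [0,0,0],
    [0,0,0],
    [0,0,0],
    [0,0,-0.005],
    [0,0,-0.01],
    [0,0,-0.02],
    [0,0,-0.03],
    [0,0,-0.03]
  ],
  "twist": [
    [0,0,0],
    [0,0,0],
    [0,0,0],
    [0,0,0],
    [0,0,0],
    [0,0,0],
    [0,0,0],
    [0,0,0],
    [0,0,0],
    [0,0,0]
  ],
  "fingers": [0.75,0.7,0.6,0.5,0.5,0.5,0.5,0.5,0.5,0.5]
}}

```text
time: 12.9
position: [0.5335, 0.0223, 0.2626]
tool_rot: [-3.108, 0.454, -0.0]
ft_force: [0.1, -0.1, -0.1]
grip_width: 0.502
grip_force: 0.0
```

Call:
{"api": "apply_moves", "payload": {
  "dp": [
    [0,0,-0.03],
    [0,0,-0.03],
    [0.03,0,0],
    [0.03,0,0],
    [0.03,0,0],
    [0.03,0,0],
    [0,0,0]
  ],
  "twist": [
    [0,0,0],
    [0,0,0],
    [0,0,0],
    [0,0,0],
    [0,0,0],
    [0,0,0],
    [0,0,0]
  ],
  "fingers": [0.5,0.5,0.5,0.5,0.5,0.5,0.5]
}}

```text
time: 13.6
position: [0.651, -0.0146, 0.3194]
tool_rot: [-3.107, 0.459, 0.001]
ft_force: [0.2, -0.6, -0.0]
grip_width: 0.5
grip_force: 0.0
```

```bash
python3 -c "
from h import *
v=np.load('v.npy');d,a=goal(v[5]);print(ctrl.get_state()['position'],ctrl.get_state()['time'])
for n in ('side','scene'): 
  for L,h in ((222,32),(181,2.5),(133,2.5)): print(n,L,[proj(n,cab(v,stay(d,a,L,h,l)))[0].round(1) for l in (0,.055)])
a,b=get_image('side'),get_image('scene')
c=lambda i,y,x:cv2.resize(i[y:y+120,x:x+95],None,fx=4,fy=4,interpolation=cv2.INTER_CUBIC)
cv2.imwrite('pics/s6.png',np.hstack([c(a,215,290),c(b,150,325)])[:,:,::-1])"
```

```text
[ 0.65095662 -0.01456413  0.31941762] 13.6
side 222 [array([340.4, 235.7]), array([340.6, 233.2])]
side 181 [array([335.6, 262. ]), array([335.9, 259.6])]
side 133 [array([330.9, 284.4]), array([331. , 282.8])]
scene 222 [array([340.1, 196.3]), array([341.8, 192.6])]
scene 181 [array([364.2, 211.2]), array([365. , 208.2])]
scene 133 [array([393.7, 217.7]), array([394.6, 215.6])]
```

View pics/s6.png

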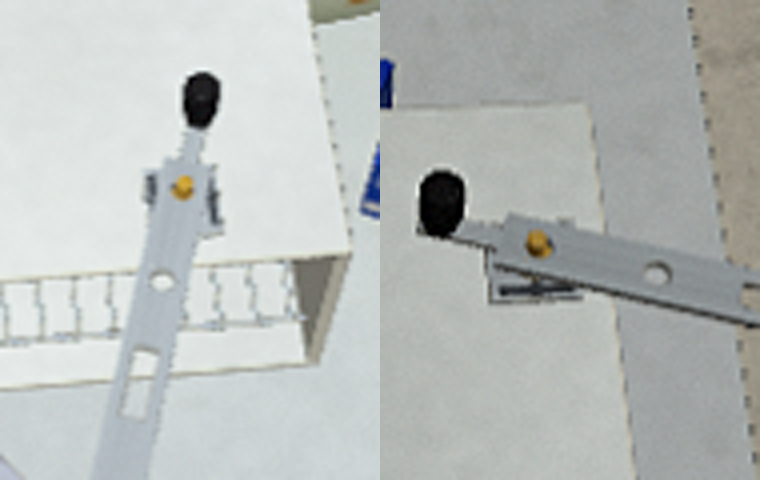

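The pin stands up through the wide hole. The middle hole is at side (330.5,285.5) and scene (394.5,218.2), which matches the level bar (rows 284.4 and 217.7) and not a bar on the tip (282.8 and 215.6). It is home, with the gripper clear.

```bash
python3 -c "
from bench import ctrl
print(ctrl.close_job())"
```

```text
the job is handed in; nothing more can be done
None
```

The stay's wide hole is fully home on the pin and holds the door wide. The knob is released, the timer, bottles and carton were not touched, and the job was handed in at about 14 s.

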